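# Rake a dropped glass jewel out from under the glass-topped frame

## Robot

A 7-joint arm with a two-finger parallel gripper is mounted at the origin on the work surface. World frame = base frame: x ahead of the robot, y to its left, z up, the work surface at z = 0. Lengths are in mm, angles in rad, forces in N, time in s.
With the tool pointing down it reaches from about 400 to 900 mm from the base axis. Payload 5.5 kg.
Tool frame: the origin (TCP) lies at the very end of the fingers, on their centre line; the grasp point (between the pads) lies 19 mm behind it; z points along the fingers, y is the line along which they close (so a half turn about z gives the same grasp; the last joint's range is limited). The gripper opens to 85 mm and grips with 20 to 120 N. Pads are 22 mm wide; open, the fingers measure 114 mm over their backs; the gripper's body (76 mm by 85 mm) begins 54 mm behind the grasp point. The pads swing forward as they close: fully open they stand 13 mm farther back than shut.
Start: joints at [0.263, 0.501, -0.427, 1.55, 0.221, 1.138, -0.21], TCP at [650, 0.037, 231.31] pointing down, gripper open.
Joint ranges: [-2.88, 2.88], [-0.31, 2.03], [-1.54, 1.56], [0.2, 2.42], [-1.41, 4.55], [0.19, 2.02], [-2.57, 2.57]. Speed limits (rad/s): [2.57, 2.57, 3.14, 3.14, 3.14, 3.14, 3.14].

## Interface

Orientations are given as a unit quaternion [w, x, y, z].
In Python, from station import manip gives the robot as it stands.
- The arm moves only by the tool step_arm, never from a script. Its argument "increments" is a list of rows, each an object of numbers: "dx", "dy", "dz": the shift along the tool's x, y, z in m; "wx", "wy", "wz": the turn, a rotation vector about the tool's x, y, z in degrees; "gripper": the opening, from -1 (shut) to 1 (fully open). In form: [{"dx": .., "dy": .., "dz": .., "wx": .., "wy": .., "wz": .., "gripper": ..}, ...]. A call has 1 to 12 rows; each row is the pose to reach, as a shift and turn from the pose commanded when the call began, along the tool's axes at that moment; what a row does not reach only later rows make up. A row lasts 1/12 s, in which the tool goes at most 41.7 mm and 7.16 degrees, less where a joint would pass 70% of its speed; a pose out of reach is approached as far as the arm can. A call with a gripper value outside its range is refused whole. The fingers move at their own pace and stop on an object; "grip_force" is the grip in N (left out, the last holds). Time passes only in rows, so rows that repeat a pose let the fingers close. It gives the time, the measured TCP pose, the force, the opening and the grip force at its end, in the units of the state.
- manip.get_obs(): the state, without advancing time (a new reading comes with each control period).
- manip.grab_frame(name): name is "scene" or "side" or "wrist"; returns (picture, depth): 384x512x3 uint8, red, green, blue; 384x512 float32, mm along the optical axis (not along the pixel's ray), 0 where there is no reading.
- manip.camera_params(name): a dict with "fov_y" (degrees; the focal length in pixels is half the picture's height over the tangent of half this angle, whatever the lens; pixels are square), "cx", "cy" (the principal point, pixels), "dist_coeffs" ([k1, k2, p1, p2, k3] as OpenCV has them; the pictures are not rectified), "rvec" (rotation vector, rad) and "tvec" (3), from world to camera coordinates, as OpenCV has them; the wrist camera has in their place "T_tool_cam" (4x4, takes a point from camera to tool coordinates, whose origin is the TCP and whose axes are the flange's). Camera axes: x right, y down, z forward; pixel columns grow to the right and rows downward; lengths in mm; the calibration is good to about 2 mm. A picture is of the moment at which its call begins: read the wrist's pose just before it. camera_params takes no time and is no camera call.
- manip.close_job(): hands the job in; it is judged then, once.
The state is a dict: "time_s": time; "joint_positions": joint angles; "qvel": joint speeds; "joint_torque": joint torques, N m; "ee_pos": TCP position; "tcp_rot": TCP orientation; "force": force on the tool from outside, world axes, zero at the start; "ft_torque": the same for the moment, N m; "finger_gap": opening from 0.0 (shut) to 1.0 (fully open); "grip_force": force on a finger pad.
Only numpy, scipy, OpenCV 4.12 (cv2) and the standard library are available. Lean on these libraries where they do the work, as an engineer would, in place of code of your own. Each camera call takes 0.05 s, during which the arm holds its last target. There are 200 camera calls.

## Task

A small pressed-glass jewel has rolled under the low glass-topped frame, where no hand fits. Draw the T-headed wooden rake out from under the plywood riser, let it lie on the bench and take it again near the end of its handle, then reach under the glass with it and drag the jewel out through the open front until it lies well clear of the frame. Leave the rake lying flat on the bench, clear of the frame and the riser, do not lean the gripper on the glass frame, and leave the mug, jar, flux bottle and pliers standing or lying where they are.

Things in the scene. Friction and masses are not known exactly. Their poses are not given: they have to be found in the camera images.
- rake_mid (a point): Middle of the loose dark-wood T-headed rake (about 70 g), half-way up it. It lies flat, stick along its y axis, z up: 240 mm long overall (y -120 to +120 from here), 16 mm thick throughout, stick 14 mm wide, head at the +y end. At the start its handle (-y part) is under the riser and only the 85 to 105 mm at the head end stick out of the mouth
- rake_head (a point): Centre of the rake's crossbar, 113 mm from rake_mid along +y of the rake. The crossbar is 60 mm wide in x (it juts out 23 mm on each side of the stick), 14 mm long in y (106 to 120 mm from rake_mid), 16 mm thick
- rake_end (a point): Centre of the end face of the rake's handle, 120 mm from rake_mid along -y of the rake
- jewel_center (a point): Centre of the loose amber pressed-glass jewel, a round cabochon 24 mm across with a flat bottom, 15 mm high, about 20 g; this point is 7.5 mm above its bottom. It lies on the bench under the glass and slides there
- frame_mouth (a point): Fixed glass-topped wooden frame. This point is on the bench, at the middle of its open front edge; +y of its axes points into the frame, x along the front edge, z up. 340 mm wide in x (-170 to 170), 220 mm deep in y (0 to 220). Walls 20 mm thick at both sides and at the back leave a clear space 300 mm wide (x -150 to 150) and 200 mm deep, 38 mm high, under a clear glass sheet 6 mm thick (top at 44 mm) that covers the whole frame up to the front edge
- prop: Fixed round wooden prop, 24 mm in diameter and 38 mm high, standing under the glass in the other half of the frame from the jewel; its origin is the centre of its foot
- riser_mouth (a point): Fixed low plywood riser. This point is on the bench at the middle of its open front edge; +y of its axes points out of the mouth into the open bench, z up. It is 200 mm wide in x and reaches 160 mm back (y 0 to -160), side walls 16 mm thick (clear width 168 mm), 40 mm clear height, top face at 52 mm; the back is open too
- mug: White mug, 80 mm across, 90 mm high, standing on the bench at the far side of the work, handle away from the work, not to be disturbed; origin at the centre of its foot
- jar: Lidded glass jar, 56 mm across, 70 mm high, standing on the back half of the riser, not to be disturbed; origin at the centre of its foot
- flux: White bottle 48 mm across, 100 mm high, standing on the back half of the riser, not to be disturbed; origin at the centre of its foot
- pliers: Pliers with blue grips, about 125 mm long and 14 mm high, lying along the back edge on top of the frame's glass, not to be disturbed; origin on the glass beneath the pivot
Not all that is in view belongs to the job. There is more than one size of the part that bears rake_mid; the job needs the larger.

How it is judged (in metres and radians):
On the way, in this order (a step that is already met when the one before it is completed fails the run):
1. the rake has been drawn out and lies on the bench, let go, clear of the riser ((y of rake_end in the frame of riser_mouth above 0.002 m or x of rake_end in the frame of riser_mouth above 0.13 m or x of rake_end in the frame of riser_mouth below -0.13 m) and height (world z) of rake_mid below 0.02 m and contact force between the fingers and rake below 0.2 N), for 0.1 s.
2. the rake's head is under the glass, close to the jewel (height (world z) of rake_head below 0.036 m and y of rake_head in the frame of frame_mouth above 0.06 m and horizontal distance between rake_head and jewel_center below 0.07 m), for 0.1 s.
3. the jewel is out in front of the frame (y of jewel_center in the frame of frame_mouth below -0.025 m), for 0.1 s.
At the end, for the whole second after the job is handed in: The jewel lies at rest on the bench, its centre 25 mm or more out from the frame's front edge; the rake lies flat, at rest and let go on the bench, its head out in front of the frame (or beyond its sides) and its handle end out of the riser (or beyond its sides) (y of jewel_center in the frame of frame_mouth below -0.025 m and height (world z) of jewel_center between 0 and 0.02 m and linear speed of each of jewel, rake below 0.02 m/s and (y of rake_head in the frame of frame_mouth below -0.008 m or x of rake_head in the frame of frame_mouth above 0.2 m or x of rake_head in the frame of frame_mouth below -0.2 m) and (y of rake_end in the frame of riser_mouth above 0 m or x of rake_end in the frame of riser_mouth above 0.13 m or x of rake_end in the frame of riser_mouth below -0.13 m) and height (world z) of rake_head between 0 and 0.016 m and height (world z) of rake_end below 0.016 m and contact force between the fingers and rake below 0.2 N); the robot touches nothing.
It fails at once if the gripper leans on the glass frame (over 12 N) (contact force between any of the fingers, the arm and frame above 12 N).
It fails at once if the mug is disturbed (moved 25 mm or tipped) (distance of mug from where it was at the start of the episode above 0.025 m or angle between mug's own z axis and vertical above 0.5 rad).
It fails at once if the jar is disturbed (moved 25 mm or tipped) (distance of jar from where it was at the start of the episode above 0.025 m or angle between jar's own z axis and vertical above 0.5 rad).
It fails at once if the flux bottle is disturbed (moved 25 mm or tipped) (distance of flux from where it was at the start of the episode above 0.025 m or angle between flux's own z axis and vertical above 0.5 rad).
It fails at once if the pliers are moved 25 mm (distance of pliers from where it was at the start of the episode above 0.025 m).
It also fails if it takes over 56 s, if anything falls off the work surface, if the arm or the gripper's body presses on something with over 40 N, if the wrist force passes 120 N, or if a joint passes its speed limit or range.

## Working session

There is one attempt and no reset: what is moved stays moved. The work goes in short steps, Python scripts to look and compute and a tool call to move; the robot and the scene stay as the last step left them, time stands still between calls to the robot, and variables do not carry over. Pictures are saved under pics/ and viewed, at most 10 in all, crops included, and the job is handed in when it is done.

Besides the shell and the picture viewer there is one more tool, called after "Request:" as name(argument=value, ...), one argument or row to a line, values as JSON. step_arm: Moves the arm, as the interface text tells. Its arguments: {"type":"object","properties":{"increments":{"type":"array"},"grip_force":{"type":"number"}},"required":["increments"]}

```bash
mkdir -p pics; cat > h.py <<'E'
import numpy as np, cv2, json
from station import manip
from scipy.spatial.transform import Rotation as R
def cam(name, obs=None):
    p=manip.camera_params(name); f=192/np.tan(np.radians(p['fov_y'])/2)
    K=np.array([[f,0,p['cx']],[0,f,p['cy']],[0,0,1]]); d=np.array(p['dist_coeffs'],float)
    if 'rvec' in p:
        Rm=cv2.Rodrigues(np.array(p['rvec'],float))[0]; t=np.array(p['tvec'],float).ravel()
        Rc=Rm.T; o=-Rm.T@t
    else:
        T=np.array(p['T_tool_cam']); q=obs['tcp_rot']; Rt=R.from_quat([q[1],q[2],q[3],q[0]]).as_matrix()
        Rc=Rt@T[:3,:3]; o=Rt@T[:3,3]+np.array(obs['ee_pos'])
    return K,d,Rc,o
def rays(c,px):
    K,d,Rc,o=c
    n=cv2.undistortPoints(np.array(px,float).reshape(-1,1,2),K,d).reshape(-1,2)
    return np.c_[n,np.ones(len(n))]@Rc.T
def onz(c,px,z):
    r=rays(c,px); return c[3]+r*((z-c[3][2])/r[:,2:])
def withdepth(c,px,dep):
    r=rays(c,px); return c[3]+r*np.array([dep[int(v),int(u)] for u,v in px])[:,None]
def snap(name,tag):
    obs=manip.get_obs(); im,dep=manip.grab_frame(name)
    np.savez(f'pics/{tag}.npz',im=im,dep=dep,obs=json.dumps({k:np.array(obs[k]).tolist() for k in('ee_pos','tcp_rot')}))
    cv2.imwrite(f'pics/{tag}.png',im[:,:,::-1]); return im,dep,cam(name,obs)
def load(name,tag):
    z=np.load(f'pics/{tag}.npz'); return z['im'],z['dep'],cam(name,json.loads(str(z['obs'])))
E
python3 - <<'E'
from h import *
for n in('scene','side','wrist'):
    im,d,c=snap(n,n+'0'); print(n,c[3].round(),c[2][:,2].round(2))
a=[cv2.imread(f'pics/{n}0.png') for n in('scene','side')]
cv2.imwrite('pics/both.png',cv2.resize(np.vstack(a),(448,600) ) if 0 else a[0])
print(manip.get_obs())
E
```

```text
scene [1030.  289.  978.] [-0.47 -0.3  -0.83]
side [421. 868. 603.] [ 0.07 -0.87 -0.49]
wrist [650.  82. 372.] [-0.   -0.31 -0.95]
{'time_s': 0.15, 'joint_positions': array([ 0.26320106,  0.5016653 , -0.42685925,  1.55119682,  0.22074501,
        1.13830687, -0.21030591]), 'qvel': array([-0.00052074, -0.00245932,  0.00127415, -0.00362571, -0.00050919,
        0.00028544,  0.00121106]), 'joint_torque': array([-7.84630305e-03, -5.70037007e+01, -5.82563952e+00, -2.81283009e+01,
        1.07005105e-02,  7.80367671e-03, -3.10690336e-05]), 'ee_pos': array([6.49462138e+02, 4.13928158e-03, 2.30485153e+02]), 'tcp_rot': array([-5.86678925e-04,  7.07094524e-01,  7.07118620e-01, -4.97381471e-04]), 'force': array([-0.17954288, -0.25814143,  0.91617856]), 'ft_torque': array([-0.00444479, -0.01590055, -0.00666322]), 'grip_force': 0.0, 'finger_gap': 0.9983285830795869}
```

View pics/scene0.png

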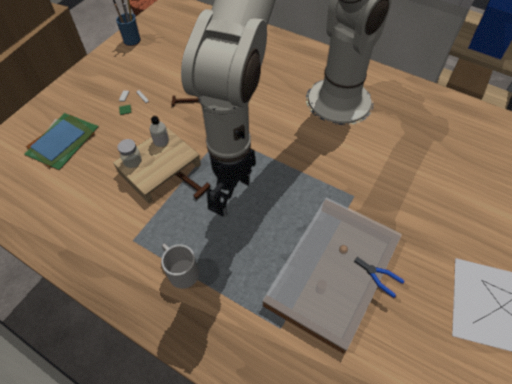

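View pics/side0.png

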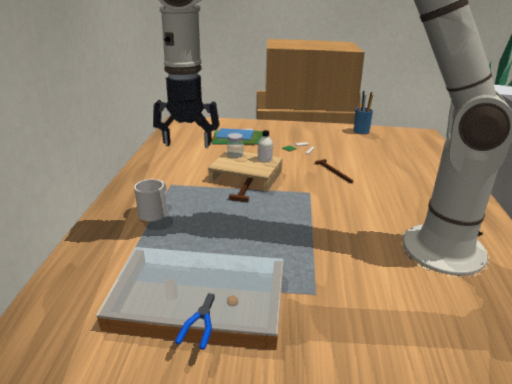

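Scene view: the T-rake under the riser has its head at (203,190) and stick at (185,178). The other T-shaped tool lies loose at (185,100), or (335,170) in the side view. Frame corners are near (330,202), (400,238), (347,350) and (267,300). The jewel is at (343,249), the prop near (321,287) and the mug at (180,262).

Candidates for the rake are scene (203,190), with its handle under the riser, and (185,100), loose on the bench. I choose the first by the description and will check it in a close crop.

```bash
python3 - <<'E'
from h import *
im,_,c=load('scene','scene0')
a=cv2.resize(im[85:225,105:245],(400,400),interpolation=cv2.INTER_CUBIC)
b=cv2.resize(im[195:355,255:415],(400,400),interpolation=cv2.INTER_CUBIC)
cv2.imwrite('pics/crop1.png',np.hstack([a,b])[:,:,::-1])
pts={'rakehead':(203,190,16),'small':(185,100,10),'f1':(330,202,44),'f2':(400,238,44),'f3':(347,350,44),'f4':(267,300,44),'jewel':(343,249,10),'mug':(180,262,80),'riserL':(151,192,52),'riserR':(199,158,52)}
for k,(u,v,z) in pts.items(): print(k,onz(c,[(u,v)],z).round(0))
E
```

```text
rakehead [[ 552. -179.   16.]]
small [[ 276. -450.   10.]]
f1 [[422. 156.  44.]]
f2 [[429. 359.  44.]]
f3 [[756. 355.  44.]]
f4 [[747. 145.  44.]]
jewel [[515. 243.  10.]]
mug [[784. -76.  80.]]
riserL [[ 649. -283.   52.]]
riserR [[ 483. -237.   52.]]
```

View pics/crop1.png

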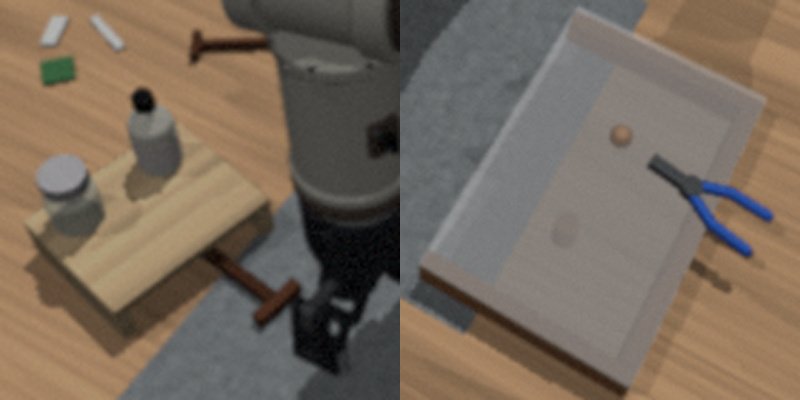

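View pics/wrist0.png

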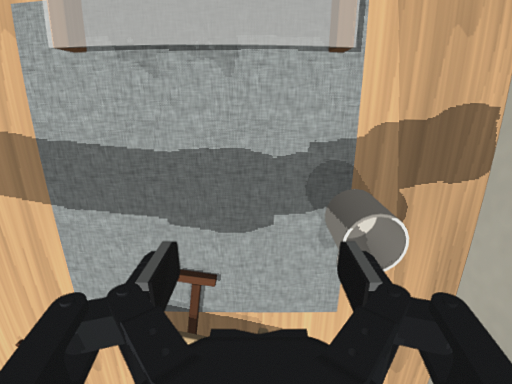

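The crops show a dark-wood T with its head near scene (203,190), the stick going under the riser. Its head is clearly bigger than the loose one's at scene (185,100), so it is the right rake. The jewel is at scene (342,248), the prop at (321,286), and the frame's open front faces the mat and the riser. In the wrist view the front edge of the glass runs (45,47)–(362,47), and the rake head is at (200,276).

```bash
python3 - <<'E'
from h import *
def tri(cs,ps):
    A=np.zeros((3,3));b=np.zeros(3)
    for c,p in zip(cs,ps):
        r=rays(c,[p])[0];r/=np.linalg.norm(r);M=np.eye(3)-np.outer(r,r);A+=M;b+=M@c[3]
    return np.linalg.solve(A,b).round(1)
S,ds,cs=load('scene','scene0');D,dd,cd=load('side','side0');W,dw,cw=load('wrist','wrist0')
def mask(im,box,f):
    u0,v0,u1,v1=box;h=cv2.cvtColor(im,cv2.COLOR_RGB2HSV).astype(int);m=f(h,im.astype(int));k=np.zeros_like(m);k[v0:v1,u0:u1]=m[v0:v1,u0:u1]
    return np.argwhere(k)[:,::-1]
rk=lambda h,im:(im[:,:,0]<115)&(im[:,:,0]>1.45*im[:,:,2])&(im[:,:,0]>28)
for n,im,c,box in(('scene',S,cs,(165,165,214,203)),('wrist',W,cw,(178,262,225,336)),('side',D,cd,(225,175,258,205))):
    p=mask(im,box,rk); x=onz(c,p,16)[:,:2]; m=x.mean(0); print(n,len(p),p.min(0),p.max(0),m.round())
    r=cv2.minAreaRect(x.astype(np.float32)); 
    hd=p[p[:,1]<287] if n=='wrist' else p
    print(r, 'head' if n=='wrist' else '', onz(c,hd,16)[:,:2].mean(0).round(), hd.mean(0))
jw=lambda h,im:(im[:,:,0]>1.35*im[:,:,2])&(h[:,:,1]>70)
for n,im,c,box in(('scene',S,cs,(332,238,355,260)),('side',D,cd,(222,290,243,308))):
    p=mask(im,box,jw); print('jewel',n,len(p),p.mean(0),onz(c,[p.mean(0)],7.5).round(1))
print('front',onz(cw,[(45,47),(362,47)],44).round(1), withdepth(cw,[(47,44),(360,44)],dw).round(1))
print('frame side view back corners/top', onz(cd,[(102,318),(277,338),(139,251),(283,261)],44).round(0))
print('prop',onz(cs,[(321,292)],0).round(),onz(cd,[(171,297)],0).round())
print('headtri',tri([cs,cw,cd],[(203,190),(200,276),(240,198)]))
print('riser',withdepth(cs,[(151,191),(197,159)],ds).round(), onz(cd,[(208,178),(269,189)],52).round())
E
```

```text
scene 538 [165 165] [209 198] [ 554. -249.]
((550.1845092773438, -238.1264190673828), (117.99494171142578, 131.65065002441406), 30.4873046875)  [ 554. -249.] [183.34944238 180.4795539 ]
wrist 1371 [178 270] [224 335] [ 550. -232.]
((560.0339965820312, -233.42095947265625), (129.98516845703125, 75.89158630371094), 84.0704574584961) head [ 556. -180.] [196.77729258 278.13537118]
side 563 [225 175] [257 201] [ 552. -257.]
((550.1497802734375, -240.1233673095703), (103.05622863769531, 170.1388702392578), 7.1085944175720215)  [ 552. -257.] [241.04795737 184.87388988]
jewel scene 40 [343.075 248.475] [[512.4 242.1   7.5]]
jewel side 74 [232.25675676 300.04054054] [[511.9 241.6   7.5]]
front [[411.5 139.2  44. ]
 [762.3 134.7  44. ]] [[ 3.843e+02  1.500e+02  2.100e+00]
 [ 7.745e+02  1.452e+02 -1.000e-01]]
frame side view back corners/top [[740. 360.  44.]
 [416. 367.  44.]
 [738. 149.  44.]
 [412. 146.  44.]]
prop [[647. 244.   0.]] [[643. 240.   0.]]
headtri [ 551.5 -183.8    8. ]
riser [[ 646. -286.   50.]
 [ 480. -249.   37.]] [[ 648. -219.   52.]
 [ 462. -171.   52.]]
```

Request:
step_arm(
  increments=[
    {"dx":-0.02,"dy":-0.03},
    {"dx":-0.05,"dy":-0.06},
    {"dx":-0.08,"dy":-0.09},
    {"dx":-0.1,"dy":-0.1},
    {"dx":-0.1,"dy":-0.1},
    {"dx":-0.1,"dy":-0.1},
  ],
)

```text
validation failed for argument at $.in...
```

```bash
python3 - <<'E'
from h import *
snap('wrist','w1'); o=manip.get_obs(); print(o['ee_pos'],o['time_s'])
E
```

```text
[ 6.49576484e+02 -5.57905548e-03  2.30626099e+02] 0.2
```

View pics/w1.png

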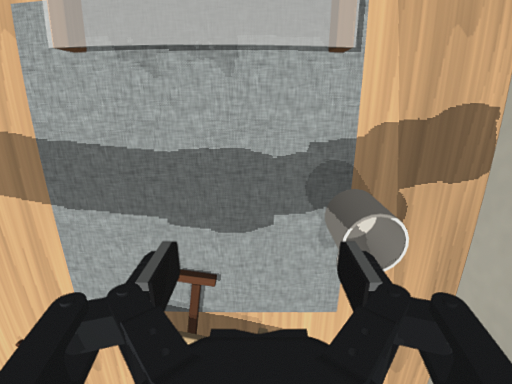

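The move was refused because rows probably need every field, so the arm hasn't moved and the view is the same as before. I'll resend full rows.

Request:
step_arm(
  increments=[
    {"dx":-0.02,"dy":-0.03,"dz":0,"wx":0,"wy":0,"wz":0,"gripper":1},
    {"dx":-0.05,"dy":-0.06,"dz":0,"wx":0,"wy":0,"wz":0,"gripper":1},
    {"dx":-0.08,"dy":-0.09,"dz":0,"wx":0,"wy":0,"wz":0,"gripper":1},
    {"dx":-0.1,"dy":-0.1,"dz":0,"wx":0,"wy":0,"wz":0,"gripper":1},
    {"dx":-0.1,"dy":-0.1,"dz":0,"wx":0,"wy":0,"wz":0,"gripper":1},
    {"dx":-0.1,"dy":-0.1,"dz":0,"wx":0,"wy":0,"wz":0,"gripper":1},
  ],
)

```text
time_s: 0.7
ee_pos: [549.3, -102.1, 231.4]
tcp_rot: [0.0, 0.708, 0.706, -0.0]
force: [0.4, 1.3, -0.0]
finger_gap: 0.999
grip_force: 0.0
```

```bash
python3 - <<'E'
from h import *
snap('wrist','w2'); o=manip.get_obs(); print(o['ee_pos'],o['time_s'])
E
```

```text
[ 550.13709636 -100.1464449   231.52623379] 0.75
```

View pics/w2.png

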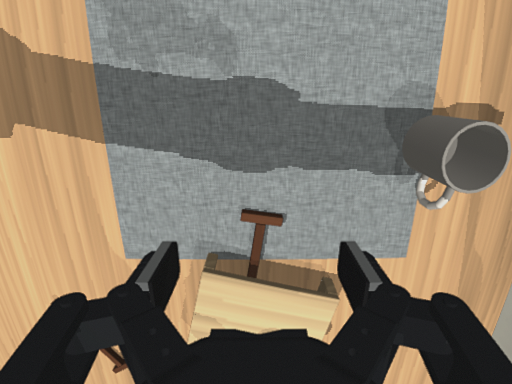

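The wrist view shows the rake head from (242,212) to (285,219) and the stick running from (261,225) to (253,275). The riser's front top edge runs (206,270)–(339,298).

```bash
python3 - <<'E'
from h import *
im,d,c=load('wrist','w2'); a=im.astype(int)
m=(a[:,:,0]<125)&(a[:,:,0]>1.5*a[:,:,2])&(a[:,:,0]>28)
st=[]
for v in range(228,274,3):
    u=np.flatnonzero(m[v,240:275])+240
    if len(u)>3: st.append(((u[0]+u[-1])/2,v))
x=onz(c,st,16)[:,:2]; print(np.c_[st,x].round(1)[::3])
f=cv2.fitLine(x.astype(np.float32),cv2.DIST_HUBER,0,.01,.01).ravel(); print('stick dir/pt',f, 'deg from y',np.degrees(np.arctan2(f[0],f[1])))
hd=np.argwhere(m[205:224,235:292])[:,::-1]+[235,205]; print('head px',hd.min(0),hd.max(0))
print('head corners',onz(c,[(242,209),(285,215),(243,217),(284,223)],16).round(1))
print('riser',onz(c,[(206,270),(339,298)],52).round(1))
S,ds,cs=load('scene','scene0')
r1=rays(c,[(263,216)])[0];r2=rays(cs,[(202,189)])[0]
t=np.linalg.lstsq(np.c_[r1,-r2],cs[3]-c[3],rcond=None)[0];print('tri head',c[3]+r1*t[0],cs[3]+r2*t[1])
E
```

```text
[[ 259.5  228.   551.5 -198. ]
 [ 258.   237.   549.3 -212.3]
 [ 257.   246.   547.8 -227. ]
 [ 255.   255.   544.8 -242. ]
 [ 257.   264.   547.6 -257.5]
 [ 257.   273.   547.5 -273.4]]
stick dir/pt [ 4.7030337e-02  9.9889344e-01  5.4769659e+02 -2.3592229e+02] deg from y 2.695634
head px [241 210] [282 223]
head corners [[ 527.3 -168.8   16. ]
 [ 587.1 -178.    16. ]
 [ 528.4 -180.8   16. ]
 [ 586.  -190.3   16. ]]
riser [[ 478.7 -243.1   52. ]
 [ 664.  -291.2   52. ]]
tri head [ 556.22645125 -175.01987582   25.87212979] [ 556.5261165  -178.36676957   27.36817277]
```

Request:
step_arm(
  increments=[
    {"dx":-0.035,"dy":0.0,"dz":0,"wx":0,"wy":0,"wz":3,"gripper":1},
    {"dx":-0.07,"dy":0.0,"dz":0.02,"wx":0,"wy":0,"wz":6,"gripper":1},
    {"dx":-0.1,"dy":0.001,"dz":0.05,"wx":0,"wy":0,"wz":8.7,"gripper":1},
    {"dx":-0.119,"dy":0.001,"dz":0.085,"wx":0,"wy":0,"wz":8.7,"gripper":1},
    {"dx":-0.119,"dy":0.001,"dz":0.12,"wx":0,"wy":0,"wz":8.7,"gripper":1},
    {"dx":-0.119,"dy":0.001,"dz":0.155,"wx":0,"wy":0,"wz":8.7,"gripper":1},
    {"dx":-0.119,"dy":0.001,"dz":0.18,"wx":0,"wy":0,"wz":8.7,"gripper":1},
    {"dx":-0.119,"dy":0.001,"dz":0.2,"wx":0,"wy":0,"wz":8.7,"gripper":1},
    {"dx":-0.119,"dy":0.001,"dz":0.215,"wx":0,"wy":0,"wz":8.7,"gripper":1},
    {"dx":-0.119,"dy":0.001,"dz":0.225,"wx":0,"wy":0,"wz":8.7,"gripper":1},
    {"dx":-0.119,"dy":0.001,"dz":0.227,"wx":0,"wy":0,"wz":8.7,"gripper":1},
    {"dx":-0.119,"dy":0.001,"dz":0.227,"wx":0,"wy":0,"wz":8.7,"gripper":1},
  ],
)

```text
time_s: 1.75
ee_pos: [551.5, -217.6, 3.7]
tcp_rot: [-0.001, 0.758, 0.652, 0.0]
force: [1.0, -0.1, 0.3]
finger_gap: 1.0
grip_force: 0.0
```

Request:
step_arm(
  grip_force=50,
  increments=[
    {"dx":0,"dy":0,"dz":0,"wx":0,"wy":0,"wz":0,"gripper":-1},
    {"dx":0,"dy":0,"dz":0,"wx":0,"wy":0,"wz":0,"gripper":-1},
    {"dx":0,"dy":0,"dz":0,"wx":0,"wy":0,"wz":0,"gripper":-1},
    {"dx":0,"dy":0,"dz":0,"wx":0,"wy":0,"wz":0,"gripper":-1},
    {"dx":0,"dy":0,"dz":0,"wx":0,"wy":0,"wz":0,"gripper":-1},
    {"dx":0,"dy":0,"dz":0,"wx":0,"wy":0,"wz":0,"gripper":-1},
    {"dx":0,"dy":0,"dz":0,"wx":0,"wy":0,"wz":0,"gripper":-1},
    {"dx":0,"dy":0,"dz":0,"wx":0,"wy":0,"wz":0,"gripper":-1},
    {"dx":0,"dy":0,"dz":0,"wx":0,"wy":0,"wz":0,"gripper":-1},
    {"dx":0,"dy":0,"dz":0,"wx":0,"wy":0,"wz":0,"gripper":-1},
  ],
)

```text
time_s: 2.58
ee_pos: [551.4, -219.2, 5.0]
tcp_rot: [0.0, 0.759, 0.651, 0.0]
force: [-1.2, 0.2, 6.3]
finger_gap: 0.144
grip_force: 50.0
```

Request:
step_arm(
  increments=[
    {"dx":0.005,"dy":0,"dz":-0.002,"wx":0,"wy":0,"wz":0,"gripper":-1},
    {"dx":0.02,"dy":0,"dz":-0.002,"wx":0,"wy":0,"wz":0,"gripper":-1},
    {"dx":0.04,"dy":0,"dz":-0.002,"wx":0,"wy":0,"wz":0,"gripper":-1},
    {"dx":0.065,"dy":0,"dz":-0.002,"wx":0,"wy":0,"wz":0,"gripper":-1},
    {"dx":0.09,"dy":0,"dz":-0.002,"wx":0,"wy":0,"wz":0,"gripper":-1},
    {"dx":0.115,"dy":0,"dz":-0.002,"wx":0,"wy":0,"wz":0,"gripper":-1},
    {"dx":0.14,"dy":0,"dz":-0.002,"wx":0,"wy":0,"wz":0,"gripper":-1},
    {"dx":0.165,"dy":0,"dz":-0.002,"wx":0,"wy":0,"wz":0,"gripper":-1},
    {"dx":0.19,"dy":0,"dz":-0.002,"wx":0,"wy":0,"wz":0,"gripper":-1},
    {"dx":0.215,"dy":0,"dz":-0.002,"wx":0,"wy":0,"wz":0,"gripper":-1},
    {"dx":0.235,"dy":0,"dz":-0.002,"wx":0,"wy":0,"wz":0,"gripper":-1},
    {"dx":0.24,"dy":0,"dz":-0.002,"wx":0,"wy":0,"wz":0,"gripper":-1},
  ],
)

```text
time_s: 3.58
ee_pos: [587.4, 24.5, 6.3]
tcp_rot: [-0.001, 0.757, 0.654, 0.001]
force: [-0.5, 1.1, -1.6]
finger_gap: 0.146
grip_force: 49.2
```

Request:
step_arm(
  increments=[
    {"dx":-0.002,"dy":-0.006,"dz":0,"wx":0,"wy":0,"wz":-3,"gripper":-1},
    {"dx":-0.005,"dy":-0.014,"dz":0,"wx":0,"wy":0,"wz":-6,"gripper":-1},
    {"dx":-0.008,"dy":-0.021,"dz":0,"wx":0,"wy":0,"wz":-8.7,"gripper":-1},
    {"dx":-0.008,"dy":-0.021,"dz":0.001,"wx":0,"wy":0,"wz":-8.7,"gripper":-1},
    {"dx":-0.008,"dy":-0.021,"dz":0.0015,"wx":0,"wy":0,"wz":-8.7,"gripper":-1},
    {"dx":-0.008,"dy":-0.021,"dz":0.0015,"wx":0,"wy":0,"wz":-8.7,"gripper":0},
    {"dx":-0.008,"dy":-0.021,"dz":0.0015,"wx":0,"wy":0,"wz":-8.7,"gripper":0.2},
    {"dx":-0.008,"dy":-0.021,"dz":0.0015,"wx":0,"wy":0,"wz":-8.7,"gripper":0.2},
    {"dx":-0.008,"dy":-0.021,"dz":0.0015,"wx":0,"wy":0,"wz":-8.7,"gripper":0.2},
    {"dx":-0.008,"dy":-0.021,"dz":0.0015,"wx":0,"wy":0,"wz":-8.7,"gripper":0.2},
  ],
)

```text
time_s: 4.42
ee_pos: [565.6, 13.5, 4.7]
tcp_rot: [0.0, 0.707, 0.707, 0.0]
force: [-0.5, 0.0, -0.4]
finger_gap: 0.605
grip_force: 0.0
```

Request:
step_arm(
  increments=[
    {"dx":0,"dy":0,"dz":-0.02,"wx":0,"wy":0,"wz":0,"gripper":0.5},
    {"dx":0,"dy":0,"dz":-0.05,"wx":0,"wy":0,"wz":0,"gripper":0.5},
    {"dx":-0.01,"dy":0,"dz":-0.09,"wx":0,"wy":0,"wz":0,"gripper":0.5},
    {"dx":-0.03,"dy":0,"dz":-0.125,"wx":0,"wy":0,"wz":0,"gripper":0.5},
    {"dx":-0.05,"dy":0,"dz":-0.155,"wx":0,"wy":0,"wz":0,"gripper":0.5},
    {"dx":-0.06,"dy":0,"dz":-0.17,"wx":0,"wy":0,"wz":0,"gripper":0.5},
    {"dx":-0.06,"dy":0,"dz":-0.17,"wx":0,"wy":0,"wz":0,"gripper":0.5},
    {"dx":-0.06,"dy":0,"dz":-0.17,"wx":0,"wy":0,"wz":0,"gripper":0.5},
  ],
)

```text
time_s: 5.08
ee_pos: [566.0, -47.3, 175.7]
tcp_rot: [0.001, 0.708, 0.706, 0.001]
force: [0.4, 0.1, -0.6]
finger_gap: 0.749
grip_force: 0.0
```

```bash
python3 - <<'E'
from h import *
snap('wrist','w3'); o=manip.get_obs(); print(o['ee_pos'],o['time_s'])
E
```

```text
[564.94371715 -46.07700118 174.35726051] 5.1333
```

View pics/w3.png

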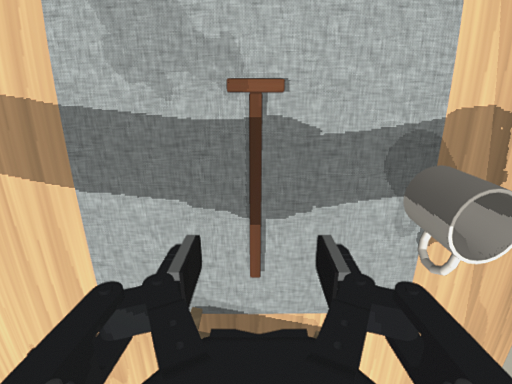

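The whole rake is visible and straight along world y: head centre at (256,85), handle end at (255,276).

```bash
python3 - <<'E'
from h import *
im,d,c=load('wrist','w3')
print(onz(c,[(256,81),(227,82),(285,82),(256,120),(255.5,180),(255.5,240),(255.5,271),(255.5,276)],16).round(1))
E
```

```text
[[ 565.    49.8   16. ]
 [ 535.4   49.    16. ]
 [ 594.6   48.9   16. ]
 [ 564.8   10.8   16. ]
 [ 564.   -55.4   16. ]
 [ 563.6 -131.5   16. ]
 [ 563.4 -175.9   16. ]
 [ 563.4 -183.5   16. ]]
```

Request:
step_arm(
  increments=[
    {"dx":-0.035,"dy":0,"dz":0,"wx":0,"wy":0,"wz":0,"gripper":0.5},
    {"dx":-0.07,"dy":-0.001,"dz":0.02,"wx":0,"wy":0,"wz":0,"gripper":0.5},
    {"dx":-0.1,"dy":-0.0015,"dz":0.05,"wx":0,"wy":0,"wz":0,"gripper":0.5},
    {"dx":-0.107,"dy":-0.0015,"dz":0.08,"wx":0,"wy":0,"wz":0,"gripper":0.5},
    {"dx":-0.107,"dy":-0.0015,"dz":0.11,"wx":0,"wy":0,"wz":0,"gripper":0.5},
    {"dx":-0.107,"dy":-0.0015,"dz":0.135,"wx":0,"wy":0,"wz":0,"gripper":0.5},
    {"dx":-0.107,"dy":-0.0015,"dz":0.155,"wx":0,"wy":0,"wz":0,"gripper":0.5},
    {"dx":-0.107,"dy":-0.0015,"dz":0.167,"wx":0,"wy":0,"wz":0,"gripper":0.5},
    {"dx":-0.107,"dy":-0.0015,"dz":0.17,"wx":0,"wy":0,"wz":0,"gripper":0.5},
    {"dx":-0.107,"dy":-0.0015,"dz":0.17,"wx":0,"wy":0,"wz":0,"gripper":0.5},
  ],
)

```text
time_s: 5.97
ee_pos: [562.7, -152.0, 3.2]
tcp_rot: [-0.002, 0.707, 0.708, -0.001]
force: [0.3, -0.4, 0.7]
finger_gap: 0.747
grip_force: 0.0
```

Request:
step_arm(
  grip_force=80,
  increments=[
    {"dx":0,"dy":0,"dz":0,"wx":0,"wy":0,"wz":0,"gripper":-1},
    {"dx":0,"dy":0,"dz":0,"wx":0,"wy":0,"wz":0,"gripper":-1},
    {"dx":0,"dy":0,"dz":0,"wx":0,"wy":0,"wz":0,"gripper":-1},
    {"dx":0,"dy":0,"dz":0,"wx":0,"wy":0,"wz":0,"gripper":-1},
    {"dx":0,"dy":0,"dz":0,"wx":0,"wy":0,"wz":0,"gripper":-1},
    {"dx":0,"dy":0,"dz":0,"wx":0,"wy":0,"wz":0,"gripper":-1},
    {"dx":0,"dy":0,"dz":0,"wx":0,"wy":0,"wz":0,"gripper":-1},
    {"dx":0,"dy":0,"dz":0,"wx":0,"wy":0,"wz":0,"gripper":-1},
  ],
)

```text
time_s: 6.63
ee_pos: [564.6, -153.8, 6.3]
tcp_rot: [0.001, 0.707, 0.707, 0.0]
force: [-1.6, 0.4, 6.4]
finger_gap: 0.137
grip_force: 78.9
```

Request:
step_arm(
  increments=[
    {"dx":0.0,"dy":0.0,"dz":-0.002,"wx":0,"wy":0,"wz":0,"gripper":-1},
    {"dx":0.01,"dy":0.004,"dz":-0.002,"wx":0,"wy":0,"wz":0,"gripper":-1},
    {"dx":0.03,"dy":0.008,"dz":-0.002,"wx":0,"wy":0,"wz":0,"gripper":-1},
    {"dx":0.05,"dy":0.011,"dz":-0.002,"wx":0,"wy":0,"wz":0,"gripper":-1},
    {"dx":0.07,"dy":0.011,"dz":-0.002,"wx":0,"wy":0,"wz":0,"gripper":-1},
    {"dx":0.09,"dy":0.011,"dz":-0.002,"wx":0,"wy":0,"wz":0,"gripper":-1},
    {"dx":0.11,"dy":0.011,"dz":-0.002,"wx":0,"wy":0,"wz":0,"gripper":-1},
    {"dx":0.13,"dy":0.011,"dz":-0.002,"wx":0,"wy":0,"wz":0,"gripper":-1},
    {"dx":0.14,"dy":0.011,"dz":-0.002,"wx":0,"wy":0,"wz":0,"gripper":-1},
    {"dx":0.14,"dy":0.011,"dz":-0.002,"wx":0,"wy":0,"wz":0,"gripper":-1},
  ],
)

```text
time_s: 7.47
ee_pos: [575.0, -8.9, 7.0]
tcp_rot: [-0.001, 0.705, 0.709, 0.001]
force: [0.9, 0.3, -0.3]
finger_gap: 0.134
grip_force: 78.2
```

```bash
python3 - <<'E'
from h import *
im,d,c=snap('side','s1'); im2,d2,c2=snap('wrist','w4')
a=cv2.resize(im[180:350,90:300],(494,400),interpolation=cv2.INTER_CUBIC)
cv2.imwrite('pics/crop2.png',np.hstack([a,cv2.resize(im2,(300,225))[:,:] if 0 else cv2.copyMakeBorder(cv2.resize(im2,(300,225)),0,175,0,0,0)])[:,:,::-1])
E
```

```text
(no output)
```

View pics/crop2.png

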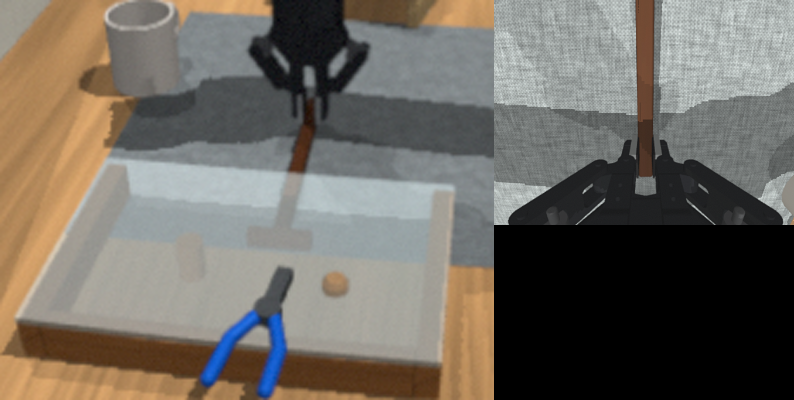

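The side crop shows the head under the glass, spanning crop (248,237)–(312,237). The jewel is at (335,284), to its right and still ahead, and the prop at (190,257). The rake is held straight in the wrist view.

```bash
python3 - <<'E'
from h import *
c=cam('side'); s=494/210
print(onz(c,[(u/s+90,v/s+180) for u,v in((248,232),(312,233),(280,232),(335,284),(307,120))],16).round(1))
E
```

```text
[[598.9 193.9  16. ]
 [540.1 188.2  16. ]
 [569.6 190.3  16. ]
 [510.  252.5  16. ]
 [574.3   4.2  16. ]]
```

Request:
step_arm(
  increments=[
    {"dx":0.01,"dy":0.0,"dz":0,"wx":0,"wy":0,"wz":0,"gripper":-1},
    {"dx":0.025,"dy":0.0,"dz":0,"wx":0,"wy":0,"wz":0,"gripper":-1},
    {"dx":0.04,"dy":0.0,"dz":0,"wx":0,"wy":0,"wz":0,"gripper":-1},
    {"dx":0.055,"dy":0.0,"dz":0,"wx":0,"wy":0,"wz":0,"gripper":-1},
    {"dx":0.07,"dy":0.0,"dz":0,"wx":0,"wy":0,"wz":0,"gripper":-1},
    {"dx":0.08,"dy":0.0,"dz":0,"wx":0,"wy":0,"wz":0,"gripper":-1},
    {"dx":0.085,"dy":0.0,"dz":0,"wx":0,"wy":0,"wz":0,"gripper":-1},
    {"dx":0.085,"dy":0.0,"dz":0,"wx":0,"wy":0,"wz":0,"gripper":-1},
    {"dx":0.085,"dy":0.0,"dz":0,"wx":0,"wy":0,"wz":0,"gripper":-1},
  ],
)

```text
time_s: 8.32
ee_pos: [574.9, 70.7, 6.7]
tcp_rot: [0.0, 0.707, 0.707, -0.0]
force: [-0.2, 0.1, -0.9]
finger_gap: 0.134
grip_force: 78.2
```

Request:
step_arm(
  increments=[
    {"dx":0,"dy":-0.006,"dz":0,"wx":0,"wy":0,"wz":0,"gripper":-1},
    {"dx":0,"dy":-0.016,"dz":0,"wx":0,"wy":0,"wz":0,"gripper":-1},
    {"dx":0,"dy":-0.026,"dz":0,"wx":0,"wy":0,"wz":0,"gripper":-1},
    {"dx":0,"dy":-0.034,"dz":0,"wx":0,"wy":0,"wz":0,"gripper":-1},
    {"dx":0,"dy":-0.039,"dz":0,"wx":0,"wy":0,"wz":0,"gripper":-1},
    {"dx":0,"dy":-0.041,"dz":0,"wx":0,"wy":0,"wz":0,"gripper":-1},
    {"dx":0,"dy":-0.041,"dz":0,"wx":0,"wy":0,"wz":0,"gripper":-1},
  ],
)

```text
time_s: 8.9
ee_pos: [533.3, 71.3, 6.9]
tcp_rot: [0.0, 0.707, 0.707, -0.0]
force: [0.2, -0.5, -1.5]
finger_gap: 0.131
grip_force: 78.2
```

```bash
python3 - <<'E'
from h import *
im,d,c=snap('side','s2'); im2,_,_=snap('scene','sc2')
a=cv2.resize(im[235:345,130:290],(480,330),interpolation=cv2.INTER_CUBIC)
b=cv2.resize(im2[195:305,295:400],(315,330),interpolation=cv2.INTER_CUBIC)
cv2.imwrite('pics/crop3.png',np.hstack([a,b])[:,:,::-1]); print(manip.get_obs()['ee_pos'])
E
```

```text
[534.21441072  71.49013525   6.97139583]
```

View pics/crop3.png

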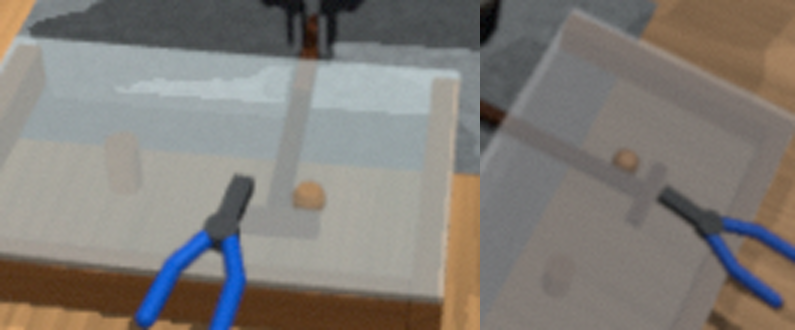

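Both views show the jewel tucked between the stick and the left arm of the crossbar, with the head just behind it: side crop (309,195), scene crop (625,160). I'll drag now.

Request:
step_arm(
  increments=[
    {"dx":-0.008,"dy":0,"dz":0,"wx":0,"wy":0,"wz":0,"gripper":-1},
    {"dx":-0.018,"dy":0,"dz":0,"wx":0,"wy":0,"wz":0,"gripper":-1},
    {"dx":-0.03,"dy":0,"dz":0,"wx":0,"wy":0,"wz":0,"gripper":-1},
    {"dx":-0.042,"dy":0,"dz":0,"wx":0,"wy":0,"wz":0,"gripper":-1},
    {"dx":-0.054,"dy":0,"dz":0,"wx":0,"wy":0,"wz":0,"gripper":-1},
    {"dx":-0.066,"dy":0,"dz":0,"wx":0,"wy":0,"wz":0,"gripper":-1},
    {"dx":-0.078,"dy":0,"dz":0,"wx":0,"wy":0,"wz":0,"gripper":-1},
    {"dx":-0.09,"dy":0,"dz":0,"wx":0,"wy":0,"wz":0,"gripper":-1},
    {"dx":-0.102,"dy":0,"dz":0,"wx":0,"wy":0,"wz":0,"gripper":-1},
    {"dx":-0.114,"dy":0,"dz":0,"wx":0,"wy":0,"wz":0,"gripper":-1},
    {"dx":-0.126,"dy":0,"dz":0,"wx":0,"wy":0,"wz":0,"gripper":-1},
    {"dx":-0.138,"dy":0,"dz":0,"wx":0,"wy":0,"wz":0,"gripper":-1},
  ],
)

```text
time_s: 10.0
ee_pos: [533.8, -67.7, 6.8]
tcp_rot: [-0.0, 0.707, 0.707, 0.0]
force: [-0.7, -0.8, -0.7]
finger_gap: 0.137
grip_force: 78.2
```

Request:
step_arm(
  increments=[
    {"dx":-0.012,"dy":0,"dz":0,"wx":0,"wy":0,"wz":0,"gripper":-1},
    {"dx":-0.024,"dy":0,"dz":0,"wx":0,"wy":0,"wz":0,"gripper":-1},
    {"dx":-0.036,"dy":0,"dz":0,"wx":0,"wy":0,"wz":0,"gripper":-1},
    {"dx":-0.046,"dy":0,"dz":0,"wx":0,"wy":0,"wz":0,"gripper":-1},
    {"dx":-0.052,"dy":0,"dz":0,"wx":0,"wy":0,"wz":0,"gripper":-1},
    {"dx":-0.054,"dy":0,"dz":0,"wx":0,"wy":0,"wz":0,"gripper":-1},
    {"dx":-0.054,"dy":0,"dz":0,"wx":0,"wy":0,"wz":0,"gripper":-1},
  ],
)

```text
time_s: 10.58
ee_pos: [533.8, -121.1, 6.8]
tcp_rot: [0.0, 0.707, 0.707, -0.0]
force: [0.2, 0.2, -1.4]
finger_gap: 0.131
grip_force: 78.2
```

```bash
python3 - <<'E'
from h import *
im,d,c=snap('side','s3'); im2,_,c2=snap('scene','sc3')
a=im.astype(int)
m=((a[:,:,0]>1.35*a[:,:,2])&(a[:,:,0]>100)).astype(np.uint8); m[:200]=0;m[285:]=0;m[:,:150]=0;m[:,275:]=0
n,l,st,ce=cv2.connectedComponentsWithStats(m)
for i in range(1,n):
    if st[i,4]>15: print(st[i],ce[i].round(1),onz(c,[ce[i]],7.5).round(1))
w,_,_=snap('wrist','w5')
cv2.imwrite('pics/crop4.png',np.hstack([cv2.resize(im[150:350,90:300],(420,400)),cv2.copyMakeBorder(cv2.resize(w,(380,285)),0,115,0,0,0)])[:,:,::-1])
E
```

```text
[239 244   8   6  42] [242.3 246.6] [[512.6  53.    7.5]]
```

Detection puts the jewel at about (513, 53), roughly 90 mm out from the front edge. I'll set the rake down and release it.

Request:
step_arm(
  increments=[
    {"dx":0,"dy":0,"dz":0.001,"wx":0,"wy":0,"wz":0,"gripper":-1},
    {"dx":0,"dy":0,"dz":0.0015,"wx":0,"wy":0,"wz":0,"gripper":-1},
    {"dx":0,"dy":0,"dz":0.0015,"wx":0,"wy":0,"wz":0,"gripper":0},
    {"dx":0,"dy":0,"dz":0.0015,"wx":0,"wy":0,"wz":0,"gripper":0.2},
    {"dx":0,"dy":0,"dz":0.0015,"wx":0,"wy":0,"wz":0,"gripper":0.2},
    {"dx":0,"dy":0,"dz":0.0015,"wx":0,"wy":0,"wz":0,"gripper":0.2},
    {"dx":0,"dy":0,"dz":0.0015,"wx":0,"wy":0,"wz":0,"gripper":0.2},
    {"dx":0,"dy":0,"dz":-0.02,"wx":0,"wy":0,"wz":0,"gripper":0.2},
    {"dx":0,"dy":0,"dz":-0.055,"wx":0,"wy":0,"wz":0,"gripper":0.2},
    {"dx":0,"dy":0,"dz":-0.095,"wx":0,"wy":0,"wz":0,"gripper":0.2},
    {"dx":0,"dy":0,"dz":-0.13,"wx":0,"wy":0,"wz":0,"gripper":0.2},
    {"dx":0.0,"dy":0,"dz":-0.15,"wx":0,"wy":0,"wz":0,"gripper":0.2},
  ],
)

```text
time_s: 11.73
ee_pos: [535.7, -120.6, 160.8]
tcp_rot: [0.002, 0.707, 0.707, 0.001]
force: [0.4, 0.4, -0.3]
finger_gap: 0.602
grip_force: 0.0
```

Request:
step_arm(
  increments=[
    {"dx":0.0,"dy":0,"dz":0,"wx":0,"wy":0,"wz":0,"gripper":0.2},
    {"dx":0.0,"dy":0,"dz":0,"wx":0,"wy":0,"wz":0,"gripper":0.2},
    {"dx":0.0,"dy":0,"dz":0,"wx":0,"wy":0,"wz":0,"gripper":0.2},
  ],
)

```text
time_s: 11.98
ee_pos: [533.1, -120.5, 156.0]
tcp_rot: [-0.0, 0.707, 0.707, -0.0]
force: [-0.4, 0.1, -0.7]
finger_gap: 0.598
grip_force: 0.0
```

```bash
python3 - <<'E'
from h import *
im,_,_=snap('side','s4'); w,_,_=snap('wrist','w6')
cv2.imwrite('pics/crop5.png',np.hstack([cv2.resize(im[130:350,90:300],(382,400)),cv2.copyMakeBorder(cv2.resize(w,(400,300)),0,100,0,0,0)])[:,:,::-1])
E
```

```text
(no output)
```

View pics/crop5.png

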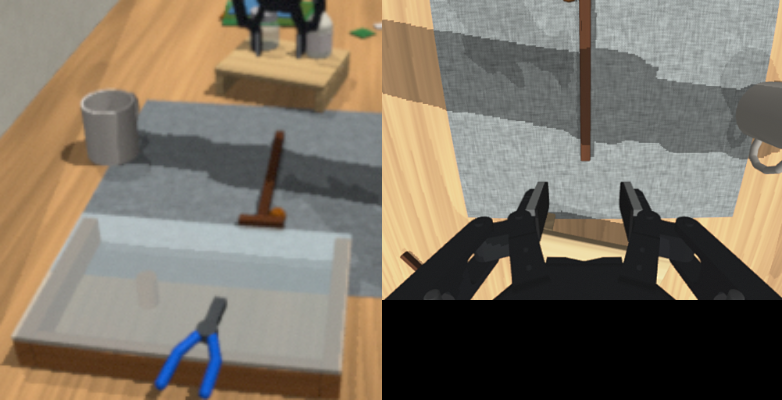

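The rake lies flat on the mat with its head at crop (262,222), in front of the frame, and its handle end at (280,132), clear of the riser. The jewel is beside the head at (279,213), and the gripper is lifted clear. Nothing else has moved, so I'm handing in.

```bash
python3 -c "
from station import manip
print(manip.close_job())"
```

```text
the job is handed in; nothing more can be done
None
```

The job is handed in at about 12 s of the allowed 56: the jewel lies about 90 mm out from the frame's front edge, the rake lies flat and released clear of the frame and riser, and the last pictures show nothing else moved; no verdict came back.

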